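Dock the dish carrier and lock it with the cross rod

TASK

Push the white dish carrier along its rails until it is fully home against the stop, so that the bore of its orange lug lines up with the two steel ears. Then push the steel rod out of its trough through the first ear, the lug and the second ear until its tip is against the blue end stop. Keep the dish in the carrier and do not disturb the marker, the brown bottle or the timer.

Things in the scene. Friction and masses are not known exactly. Their poses are not given: they have to be found in the camera images.
- dock: Docking station fixed to the worktop: aluminium deck 270 x 150 mm, 6 mm thick, blue and steel fittings. Origin: on the worktop, straight below the middle of the ears' common hole axis, which runs along the dock's y at z = 50 mm. The carrier slides on the deck along +x between two blue rails (inner faces at y = +-57.5 mm, tops at z = 24 mm, x = -212 to -32 mm). Deck's near edge x = -215 mm.
- ear_1 (a point): Middle of the 28 mm hole in the first steel ear, on the trough's side: dock (0, 37.5, 50) mm. The ear is a plate 15 mm thick in y, 52 mm wide in x, top at dock z = 76 mm. Axes as the dock's.
- ear_2 (a point): Middle of the 28 mm hole in the second steel ear, the same as the first: dock (0, -37.5, 50) mm.
- trough (a point): Middle of the V-trough, on the axis of a rod lying in it, which is in line with the holes: dock (0, 106, 50) mm. The trough runs along y from 48 to 164 mm and is 37 mm wide; its highest edges are at dock z = 44.5 mm, so fingers above that can follow the rod's tail along it.
- rod_stop (a point): Middle of the face of the blue end stop for the rod: dock (0, -70, 50) mm; stop 44 mm wide, top at dock z = 72 mm.
- carrier_stop (a point): Middle of the face of the carrier's blue stop: dock (23, 0, 29) mm. With the carrier against it, the carrier's origin is within about 1 mm of dock x = 0 and its bore in line with the ears.
- carrier: Loose white carrier, 0.45 kg: tray 108 x 108 mm, walls 32 mm high, 4 mm thick; in front an orange lug block, 44 (x) x 40 (y) x 70 mm high, with a 28 mm bore along y, 44 mm above the underside. Origin: on the underside below the middle of the bore; x forward (as pushed), z up. Tray from x = -30 to -138 mm. Starts on the deck between the rails, 40 to 60 mm short of home.
- carrier_push (a point): Place to push the carrier: middle of the outside of the tray's rear wall, marked by an orange strip; 140 mm behind the carrier's origin, 18 mm above its underside. Sliding friction is a few newtons, but first contact and breaking loose can briefly read over 10 N, well before the stop: use a force stop only in the last 10 mm.
- dish: Round petri dish, 94 mm across, 16 mm high, loose in the carrier's tray (its middle about 84 mm behind the carrier's origin). Origin: centre of its underside.
- rod: Loose steel locking rod, 24 mm in diameter, 140 mm long, 0.22 kg, lying in the dock's V-trough along the dock's y. Origin: middle of the rod, on its axis; its y axis runs from tip to tail. The tip (-y) tapers to 14 mm over the last 9 mm; the tail (+y) is flat with black rings near it. Slides with little force (under 4 N).
- rod_tip (a point): Centre of the rod's tapered tip. At the start at dock y = +55 to +75 mm, at dock y = -70 mm when home.
- rod_tail (a point): Centre of the rod's flat tail face, the place to push. At dock y = +70 mm when home.
- marker: Red and white marker pen, 136 x 16 x 18 mm, lying on the worktop to the left of the carrier's rails. Bystander. Origin: centre of its underside.
- bottle: Brown bottle with black cap, 55 mm across, 105 mm high, standing to the right of the dock. Bystander. Origin: centre of its underside.
- timer: Flat bench timer, 62 x 66 x 18 mm, on the worktop farther left. Bystander. Origin: centre of its underside.
Mind the look-alikes: they are no part of the job. What is shaped like the dish but pink is not meant.

How it is judged:
On the way, in this order (a step that is already met when the one before it is completed fails the run):
1. the carrier is home: its bore in line with the ears, while the rod is still outside it (x of carrier in the frame of dock between -0.004 and 0.004 m and y of carrier in the frame of dock between -0.006 and 0.006 m and y of rod_tip in the frame of dock above 0.02 m), for 0.2 s.
2. the rod has passed the first ear and the lug (x of carrier in the frame of dock between -0.004 and 0.004 m and y of carrier in the frame of dock between -0.006 and 0.006 m and y of rod_tip in the frame of dock below -0.022 m).
3. the rod's tip is against the end stop (x of carrier in the frame of dock between -0.004 and 0.004 m and y of carrier in the frame of dock between -0.006 and 0.006 m and y of rod_tip in the frame of dock below -0.065 m and x of rod_tip in the frame of dock between -0.006 and 0.006 m and z of rod_tip in the frame of dock between 0.042 and 0.058 m and x of rod_tail in the frame of dock between -0.006 and 0.006 m and z of rod_tail in the frame of dock between 0.042 and 0.058 m), for 0.2 s.
At the end, for the whole second after the job is handed in: Carrier bore within 4 mm (6 mm sideways) of the ears' axis; rod through both ears and the lug, tip within 5 mm of the end stop, both rod ends within 6 mm sideways and 8 mm in height of the axis; dish flat in the tray; carrier and rod at rest (all of step 3 and z of dish in the frame of carrier below 0.008 m and linear speed of each of rod, carrier below 0.01 m/s); the robot touches nothing.
It fails at once if a bystander (marker, bottle or timer) is moved by more than 20 mm (distance of any of marker, bottle, timer from where it was at the start of the episode above 0.02 m).
It fails at once if the bottle is tipped by more than 0.35 rad (angle between bottle's own z axis and vertical above 0.35 rad).
It fails at once if the dish leaves the carrier (z of dish in the frame of carrier above 0.03 m).
It also fails if it takes over 42 s, if anything falls off the work surface, if the arm or the gripper's body presses on something with over 40 N, if the wrist force passes 120 N, or if a joint passes its speed limit or range.

ROBOT

A 6-joint arm with a two-finger parallel gripper is mounted at the origin on a cart in front of the work surface, level with it; the furniture and walls round the work are solid. World frame = base frame: x ahead of the robot, y to its left, z up, the work surface at z = 0. Lengths are in m, angles in rad, forces in N, time in s.
With the tool pointing down it reaches from about 0.425 to 0.95 m from the base axis. Payload 3.5 kg.
Tool frame: the origin (TCP) lies between the finger pads; the fingertips stand 19 mm ahead of it and the grasp point (between the pads) is the TCP (ctrl.nose_length is the distance from the TCP to the fingertips, in m); z points along the fingers, y is the line along which they close (so a half turn about z gives the same grasp; the last joint's range is limited). The gripper opens to 85 mm and grips with 20 to 120 N. Pads are 22 mm wide; open, the fingers measure 114 mm over their backs; the gripper's body (76 mm by 85 mm) begins 54 mm behind the grasp point. The pads swing forward as they close: fully open they stand 13 mm farther back than shut.
Start: joints at [1.085, 0.286, 1.577, -0, 1.279, -0.15], TCP at [0.222, 0.637, 0.25] pointing down, gripper open.
Joint ranges: [-2.77, 2.77], [-0.9, 2.22], [0.21, 2.48], [-1.53, 4.67], [0.24, 2.81], [-2.84, 2.84]. Speed limits (rad/s): [2.79, 2.79, 3.14, 3.14, 3.14, 3.14].

INTERFACE

Orientations are given as a unit quaternion [x, y, z, w].
In Python, from plant import ctrl gives the robot as it stands.
- The arm moves only by the tool apply_moves, never from a script. Its argument "series" is a list of rows, each a list of 6 numbers: the shift along the world's x, y, z scaled (see below), then the turn, a rotation vector about the world's x, y, z scaled (see below). A call has 1 to 20 rows; each row is the pose to reach, as a shift and turn from the pose commanded when the call began; what a row does not reach only later rows make up. The controller multiplies each number of a shift by 0.8 m and each number of a turn by 45 degrees. A row lasts 1/8 s, in which the tool goes at most 62.5 mm and 10.7 degrees, less where a joint would pass 70% of its speed; a pose out of reach is approached as far as the arm can. A call with a number of a shift or a turn outside -1 to 1 is refused whole. A call with a gripper value outside its range is refused whole. "jaw" is the opening, from 0 (shut) to 1 (fully open), set as the call begins (left out, the last holds). The fingers move at their own pace and stop on an object; "squeeze" is the grip in N (left out, the last holds). Time passes only in rows, so rows that repeat a pose let the fingers close. It gives the time, the measured TCP pose, the force, the opening and the grip force at its end, in the units of the state.
- ctrl.get_state(): the state, without advancing time (a new reading comes with each control period).
- ctrl.read_camera(name): name is "side" or "top" or "wrist"; returns the picture (480x640x3 uint8, red, green, blue); there is no depth.
- ctrl.get_calibration(name): a dict with "fx", "fy", "cx", "cy" (pixels), "dist_coeffs" ([k1, k2, p1, p2, k3] as OpenCV has them; the pictures are not rectified), "xyz" and "orientation" of the camera in the world; the wrist camera has in their place "hand_eye" (4x4, takes a point from camera to tool coordinates, whose origin is the TCP and whose axes are the flange's). Camera axes: x right, y up, looking along -z (the intrinsics and any distortion apply to the point x, -y, -z); pixel columns grow to the right and rows downward; lengths in m; the calibration is good to about 2 mm. A picture is of the moment at which its call begins: read the wrist's pose just before it. get_calibration takes no time and is no camera call.
- ctrl.sign_off(): hands the job in; it is judged then, once.
Trained networks look in the newest picture that a camera, given by its name, has taken for a name from the list of things; names that differ only in an ending like _2 or _b are one class to them, and where a whole thing is asked for, a point or a joint stands for the part that bears it (a point fixed in the world has none). Each returns a list of dicts, best first, with "p" (0 to 1); they miss things now and then, are a little off and sometimes report something else, mostly with a low value. They report only what shows in the picture. A call takes as long as a camera call. They do not tell look-alikes from the thing itself.
- ctrl.boxes_of(thing, camera): "xy" ([column, row] as shares, 0 to 1, of the picture: columns of its width, rows of its height, amid what is visible of it).
- ctrl.silhouettes(thing, camera): "pixels" (480x640 bool, what is visible of it) and "xy" ([column, row] as shares, 0 to 1, of the picture: columns of its width, rows of its height, amid what is visible of it).
The state is a dict: "time": time; "qpos": joint angles; "dq": joint speeds; "joint_efforts": joint torques, N m; "eef_pos": TCP position; "tcp_rot": TCP orientation; "contact_force": force on the tool from outside, world axes, zero at the start; "wrist_torque": the same for the moment, N m; "opening": opening from 0.0 (shut) to 1.0 (fully open); "finger_force": force on a finger pad.
Only numpy, scipy, OpenCV 4.12 (cv2) and the standard library are available. Lean on these libraries where they do the work, as an engineer would, in place of code of your own. Each camera call takes 0.05 s, during which the arm holds its last target. There are 200 camera calls.

## Working session

There is one attempt and no reset: what is moved stays moved. The work goes in short steps, Python scripts to look and compute and a tool call to move; the robot and the scene stay as the last step left them, time stands still between calls to the robot, and variables do not carry over. Pictures are saved under pics/ and viewed, at most 10 in all, crops included, and the job is handed in when it is done.

Besides the shell and the picture viewer there is one more tool, called after "Request:" as name(argument=value, ...), one argument or row to a line, values as JSON. apply_moves: Moves the arm, as the interface text tells. Shifts and turns lie within -1 to 1; 1 stands for 0.8 m of shift or 45 degrees of turn. Its arguments: {"type":"object","properties":{"series":{"type":"array"},"jaw":{"type":"number"},"squeeze":{"type":"number"}},"required":["series"]}

```bash
mkdir -p pics; cat > h.py <<'E'
import numpy as np,cv2
from scipy.spatial.transform import Rotation as R
from plant import ctrl
def cam(name,st=None):
    c=ctrl.get_calibration(name);K=np.array([[c['fx'],0,c['cx']],[0,c['fy'],c['cy']],[0,0,1]]);d=np.array(c['dist_coeffs'],float)
    if 'hand_eye' in c:
        st=st or ctrl.get_state();H=np.array(c['hand_eye']);T=np.eye(4);T[:3,:3]=R.from_quat(st['tcp_rot']).as_matrix();T[:3,3]=st['eef_pos'];M=T@H
        return K,d,M[:3,:3],M[:3,3]
    return K,d,R.from_quat(c['orientation']).as_matrix(),np.array(c['xyz'])
def ray(C,uv):
    K,d,r,t=C;p=cv2.undistortPoints(np.array([[uv]],float),K,d)[0,0]
    return t,r@np.array([p[0],-p[1],-1])
def atz(C,uv,z):
    t,v=ray(C,uv);return t+v*(z-t[2])/v[2]
def proj(C,P):
    K,d,r,t=C;q=(np.atleast_2d(P)-t)@r*[1,-1,-1]
    return cv2.projectPoints(q.reshape(-1,1,3),np.zeros(3),np.zeros(3),K,d)[0][:,0]
def save(im,n): cv2.imwrite('pics/'+n,im[:,:,::-1])
E
python3 - <<'E'
from h import *
np.set_printoptions(precision=3,suppress=True)
print(ctrl.get_state()['eef_pos'])
Z={'rod':.05,'carrier':.03,'dish':.02,'marker':.01,'bottle':.05,'timer':.018,'dock':.01,'rod_tail':.05,'rod_tip':.05,'carrier_push':.024,'ear_1':.05,'ear_2':.05}
for n in ['top','side']:
    im=ctrl.read_camera(n);save(im,n+'0.png');C=cam(n);print(n,C[3])
    for k,z in Z.items():
        for b in ctrl.boxes_of(k,n)[:3]:
            uv=np.array(b['xy'])*[640,480];print(k,round(b['p'],2),uv,atz(C,uv,z)[:2])
E
```

```text
[0.222 0.637 0.249]
top [0.402 0.014 1.296]
rod 0.71 [344.128 197.424] [ 0.653 -0.025]
rod 0.22 [492.224 220.176] [ 0.609 -0.335]
carrier 0.61 [407.872 234.816] [ 0.578 -0.162]
dish 0.86 [411.328 258.288] [ 0.529 -0.17 ]
dish 0.67 [466.432 333.12 ] [ 0.373 -0.285]
marker 0.67 [339.072 274.608] [ 0.493 -0.017]
bottle 0.81 [493.184 220.896] [ 0.607 -0.337]
timer 0.57 [181.632 266.112] [0.506 0.321]
dock 0.58 [393.088 207.12 ] [ 0.641 -0.133]
rod_tail 0.65 [343.808 198.912] [ 0.65  -0.024]
rod_tip 0.57 [342.08  195.888] [ 0.656 -0.021]
carrier_push 0.58 [405.824 233.712] [ 0.581 -0.158]
ear_1 0.91 [395.328 206.88 ] [ 0.634 -0.133]
ear_2 0.91 [395.328 206.88 ] [ 0.634 -0.133]
side [ 0.256 -0.464  0.997]
rod 0.82 [377.728 231.504] [ 0.657 -0.024]
carrier 0.64 [389.12 295.2 ] [ 0.596 -0.166]
dish 0.92 [362.688 310.8  ] [ 0.528 -0.165]
dish 0.63 [326.272 398.88 ] [ 0.363 -0.289]
marker 0.7 [314.368 267.504] [ 0.491 -0.014]
bottle 0.75 [443.008 355.392] [ 0.61 -0.34]
bottle 0.27 [376.384 231.024] [ 0.655 -0.021]
timer 0.81 [256.32  169.488] [0.499 0.312]
dock 0.74 [401.984 293.376] [ 0.631 -0.171]
rod_tail 0.83 [378.112 231.312] [ 0.658 -0.024]
rod_tip 0.8 [371.52 229.92] [ 0.647 -0.013]
carrier_push 0.62 [384.32 295.2 ] [ 0.589 -0.159]
ear_1 0.58 [399.424 300.288] [ 0.602 -0.193]
ear_2 0.58 [399.424 300.288] [ 0.602 -0.193]
```

```bash
python3 - <<'E'
import cv2
a=cv2.imread('pics/top0.png')[140:320,270:510];cv2.imwrite('pics/topc.png',cv2.resize(a,None,fx=3.3,fy=3.3,interpolation=2))
a=cv2.imread('pics/side0.png')[160:430,250:490];cv2.imwrite('pics/sidec.png',cv2.resize(a,None,fx=2.2,fy=2.2,interpolation=2))
E
```

```text
(no output)
```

View pics/topc.png

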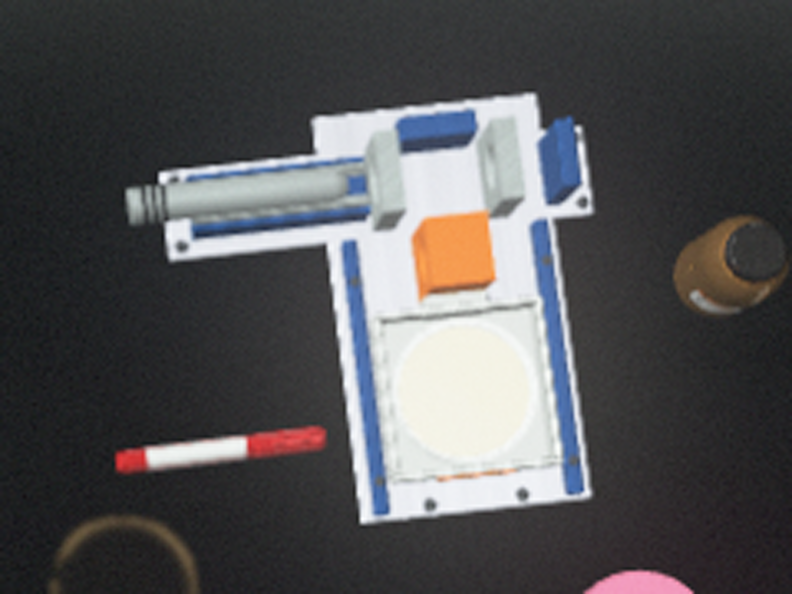

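View pics/sidec.png

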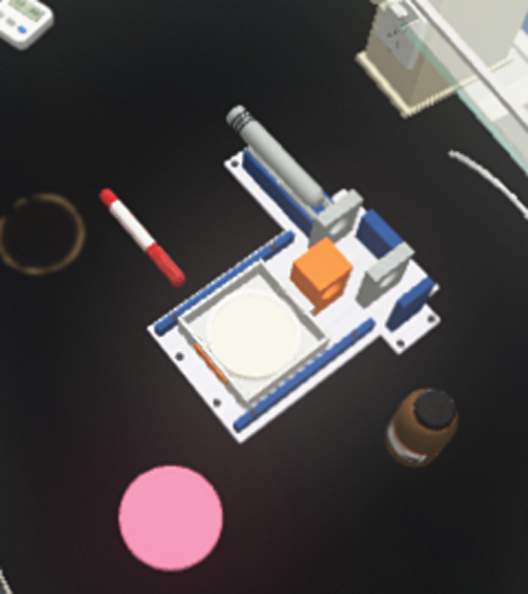

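Top view: the white dish sits in the tray at (411,258), and the pink disc at (466,333) is the look-alike, so I ignore it. The rod tail is at about (310,203), the orange lug at (408,217) and the dock's near corners at about (380,298) and (449,290). The marker is at (339,275), left of the rails, and the bottle at (493,221). I fit the dock pose from the deck corners in both views.

```bash
cat > fit.py <<'E'
from h import *
from scipy.optimize import least_squares
np.set_printoptions(precision=4,suppress=True)
st=ctrl.get_state();print(st['time'],R.from_quat(st['tcp_rot']).as_matrix(),ctrl.nose_length)
A=cam('top');B=cam('side')
tu=lambda p:np.array(p)/3.3+[270,140]
su=lambda p:np.array(p)/2.2+[250,160]
D=[(A,tu((362,523)),(-215,75,6)),(A,tu((590,496)),(-215,-75,6)),(A,tu((314,119)),(55,75,6)),(A,tu((537,95)),(55,-75,6)),
(B,su((150,328)),(-215,75,6)),(B,su((240,441)),(-215,-75,6)),
(A,tu((394,229)),(-26,30,50-50+50)) ][:6]
def W(p,d): 
    d=np.array(d)/1e3;return np.append(R.from_euler('z',p[2]).as_matrix()[:2,:2]@d[:2]+p[:2],d[2])
f=lambda p:np.concatenate([proj(C,W(p,d))[0]-uv for C,uv,d in D])
s=least_squares(f,[.64,-.13,.12]);p=s.x;print('dock',p,s.fun.reshape(-1,2))
def dk(P): return (R.from_euler('z',-p[2]).as_matrix()[:2,:2]@(P[:2]-p[:2]))*1e3
print('tail',dk(atz(A,tu((128,207)),.05)),dk(atz(B,su((235,114)),.05)))
print('tip',dk(atz(A,tu((366,183)),.05)))
print('tray rear top',dk(atz(A,tu((476,474)),.038)),dk(atz(B,su((212,367)),.03)))
np.save('dock.npy',p)
for n,d in dict(push_start=(-225,0,50),home=(-140,0,24),tail=(0,230,50),tailhome=(0,70,50)).items(): print(n,W(p,d))
E
python3 fit.py
```

```text
1.3 [[-0.9441  0.3296 -0.    ]
 [ 0.3296  0.9441 -0.0001]
 [ 0.     -0.0001 -1.    ]] 0.019
dock [ 0.6672 -0.1525  0.1231] [[ 0.0186 -0.4854]
 [ 0.7017  0.029 ]
 [-0.364  -1.0555]
 [ 0.0879 -1.2037]
 [-2.0031 -0.1226]
 [-0.5335  1.0644]]
tail [ -1.2869 203.3272] [  1.3504 201.3835]
tip [-2.6459 50.7227]
tray rear top [-193.848     2.9251] [-193.6501   -4.9034]
push_start [ 0.4439 -0.1801  0.05  ]
home [ 0.5283 -0.1697  0.024 ]
tail [0.639  0.0758 0.05  ]
tailhome [ 0.6586 -0.083   0.05  ]
```

Request:
apply_moves(
  series=[
    [0.3475,-0.484,0,0,0,0.1],
    [0.3475,-0.484,0,0,0,0.2],
    [0.3475,-0.484,0,0,0,0.3],
    [0.3475,-0.484,0,0,0,0.4],
    [0.3475,-0.484,0,0,0,0.5],
    [0.3475,-0.484,0,0,0,0.584],
    [0.3475,-0.484,0,0,0,0.584],
    [0.3475,-0.484,0,0,0,0.584],
    [0.277,-1.0,-0.125,0,0,0.584],
    [0.277,-1.0,-0.125,0,0,0.584],
    [0.277,-1.0,-0.125,0,0,0.584],
    [0.277,-1.0,-0.125,0,0,0.584],
    [0.277,-1.0,-0.125,0,0,0.584],
    [0.277,-1.0,-0.125,0,0,0.584],
    [0.277,-1.0,-0.125,0,0,0.584],
    [0.277,-1.0,-0.125,0,0,0.584],
    [0.277,-1.0,-0.125,0,0,0.584],
  ],
  jaw=0,
  squeeze=60,
)

```text
time: 3.42
eef_pos: [0.444, -0.1627, 0.1505]
tcp_rot: [-0.061, 0.998, 0.0, 0.0]
contact_force: [0.4, -0.0, 0.9]
opening: 0.001
finger_force: 0.0
```

```bash
python3 - <<'E'
from h import *
np.set_printoptions(precision=4,suppress=True)
st=ctrl.get_state();im=ctrl.read_camera('wrist');C=cam('wrist',st);p=np.load('dock.npy')
rz=R.from_euler('z',p[2]).as_matrix()[:2,:2]
o=im.copy()
for d in [(-215,75,6),(-215,-75,6),(-212,57.5,24),(-212,-57.5,24),(-194,54,38),(-194,-54,38),(-194,0,24)]:
    d=np.array(d)/1e3;q=proj(C,np.append(rz@d[:2]+p[:2],d[2]))[0];print(d,q)
    if np.all(abs(q)<900): cv2.circle(o,tuple(int(v) for v in q),3,(0,255,0),-1)
save(im,'w1raw.png');save(o,'w1.png')
E
```

```text
[-0.215  0.075  0.006] [393.2251 236.9494]
[-0.215 -0.075  0.006] [189.4017 237.1795]
[-0.212   0.0575  0.024 ] [372.7554 249.0575]
[-0.212  -0.0575  0.024 ] [206.7257 249.2044]
[-0.194  0.054  0.038] [369.2826 281.3322]
[-0.194 -0.054  0.038] [208.7132 281.365 ]
[-0.194  0.     0.024] [290.1006 273.2178]
```

View pics/w1.png

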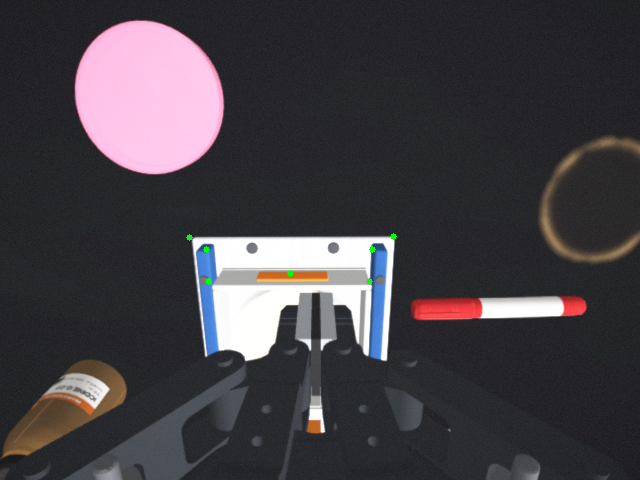

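The wrist view confirms the dock fit to about 2 px: the orange strip is at (292,276) and the rails' inner faces at columns 213 and 373. I descend behind the carrier and push 60 mm.

Request:
apply_moves(
  series=[
    [0,-0.0206,-0.05,0,0,0],
    [0,-0.0206,-0.11,0,0,0],
    [0,-0.0206,-0.1456,0,0,0],
    [0,-0.0206,-0.1456,0,0,0],
    [0.0074,-0.0197,-0.1456,0,0,0],
    [0.0149,-0.0188,-0.1456,0,0,0],
    [0.0223,-0.0178,-0.1456,0,0,0],
    [0.0298,-0.0169,-0.1456,0,0,0],
    [0.0372,-0.016,-0.1456,0,0,0],
    [0.0447,-0.0151,-0.1456,0,0,0],
    [0.0521,-0.0142,-0.1456,0,0,0],
    [0.0595,-0.0132,-0.1456,0,0,0],
    [0.067,-0.0123,-0.1456,0,0,0],
    [0.0744,-0.0114,-0.1456,0,0,0],
    [0.0744,-0.0114,-0.1456,0,0,0],
  ],
)

```text
time: 5.35
eef_pos: [0.5047, -0.1718, 0.0339]
tcp_rot: [-0.061, 0.998, -0.0, 0.001]
contact_force: [0.4, -0.6, -1.3]
opening: 0.001
finger_force: 0.0
```

Request:
apply_moves(
  series=[
    [0.0025,0.0003,0,0,0,0],
    [0.005,0.0006,0,0,0,0],
    [0.0074,0.0009,0,0,0,0],
    [0.0099,0.0012,0,0,0,0],
  ],
)

```text
time: 5.85
eef_pos: [0.5114, -0.1708, 0.0338]
tcp_rot: [-0.061, 0.998, 0.0, -0.0]
contact_force: [-3.5, -0.7, 3.0]
opening: 0.003
finger_force: 2.0
```

```bash
python3 - <<'E'
from h import *
im=ctrl.read_camera('top');save(im,'t2.png')
a=im[140:320,270:510];save(cv2.resize(a,None,fx=3.3,fy=3.3,interpolation=2),'t2c.png')
print(ctrl.get_state()['contact_force'],ctrl.get_state()['eef_pos'])
E
```

```text
[-2.60295492 -0.71165594  2.40983438] [ 0.51179469 -0.17085508  0.03387282]
```

View pics/t2c.png

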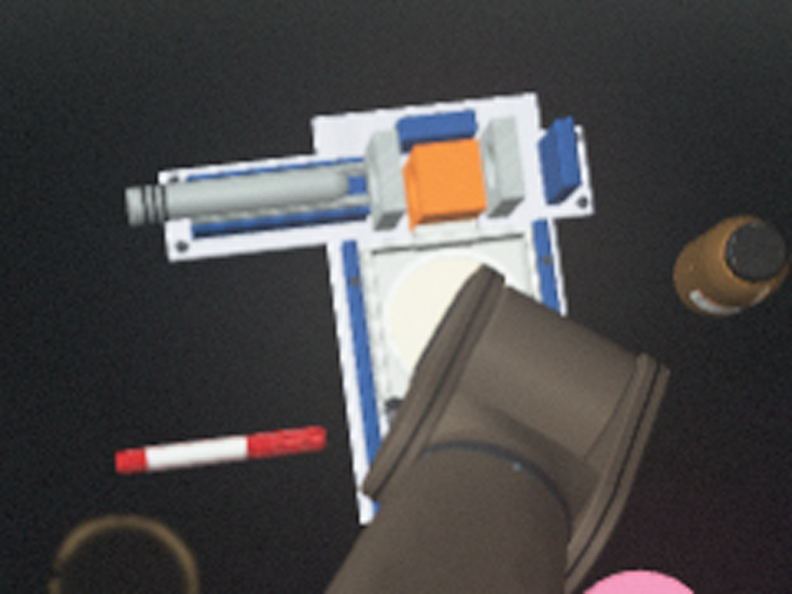

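The carrier is in the rails and nearly home, with the lug between the ears at crop (445,180). I finish in 1–2 mm steps and watch the force.

Request:
apply_moves(
  series=[
    [0.0012,0.0002,0,0,0,0],
    [0.0025,0.0003,0,0,0,0],
    [0.0037,0.0005,0,0,0,0],
    [0.0037,0.0005,0,0,0,0],
  ],
)

```text
time: 6.4
eef_pos: [0.5146, -0.1704, 0.0338]
tcp_rot: [-0.061, 0.998, -0.0, 0.0]
contact_force: [-3.3, -1.0, 1.6]
opening: 0.005
finger_force: 1.5
```

Request:
apply_moves(
  series=[
    [0.0012,0.0002,0,0,0,0],
    [0.0025,0.0003,0,0,0,0],
    [0.0025,0.0003,0,0,0,0],
  ],
)

```text
time: 6.78
eef_pos: [0.5166, -0.1702, 0.0338]
tcp_rot: [-0.061, 0.998, -0.0, 0.0]
contact_force: [-3.1, -0.8, 2.1]
opening: -0.004
finger_force: 1.4
```

Request:
apply_moves(
  series=[
    [0.0012,0.0002,0,0,0,0],
    [0.0025,0.0003,0,0,0,0],
    [0.0025,0.0003,0,0,0,0],
  ],
)

```text
time: 7.15
eef_pos: [0.5186, -0.17, 0.0338]
tcp_rot: [-0.061, 0.998, -0.0, 0.0]
contact_force: [-2.8, -0.5, 0.5]
opening: 0.004
finger_force: 1.3
```

Request:
apply_moves(
  series=[
    [0.0012,0.0002,0,0,0,0],
    [0.0025,0.0003,0,0,0,0],
    [0.0025,0.0003,0,0,0,0],
  ],
)

```text
time: 7.52
eef_pos: [0.5206, -0.1697, 0.0338]
tcp_rot: [-0.061, 0.998, -0.0, 0.0]
contact_force: [-2.9, 0.6, 1.1]
opening: -0.001
finger_force: 1.3
```

Request:
apply_moves(
  series=[
    [0.0012,0.0002,0,0,0,0],
    [0.0025,0.0003,0,0,0,0],
    [0.0025,0.0003,0,0,0,0],
  ],
)

```text
time: 7.9
eef_pos: [0.5206, -0.1697, 0.0338]
tcp_rot: [-0.062, 0.998, 0.0, -0.003]
contact_force: [-9.7, -2.0, 7.3]
opening: -0.004
finger_force: 5.0
```

Home: it has stalled and the force is rising. I retreat, rise and move over to beyond the rod's tail.

Request:
apply_moves(
  series=[
    [-0.012,-0.0015,0,0,0,0],
    [-0.0248,-0.0031,0,0,0,0],
    [-0.0248,-0.0031,0.06,0,0,0],
    [-0.0248,-0.0031,0.13,0,0,0],
    [-0.0248,-0.0031,0.2,0,0,0],
    [0.1446,0.3128,0.2,0,0,0],
    [0.1446,0.3128,0.2,0,0,0],
    [0.1446,0.3128,0.2,0,0,0],
    [0.1446,0.3128,0.2,0,0,0],
    [0.1446,0.3128,0.2,0,0,0],
    [0.1446,0.3128,0.2,0,0,0],
    [0.1446,0.3128,0.2,0,0,0],
    [0.1446,0.3128,0.2,0,0,0],
  ],
)

```text
time: 9.52
eef_pos: [0.6376, 0.0795, 0.1938]
tcp_rot: [-0.061, 0.998, -0.0, -0.0]
contact_force: [-0.9, 0.4, 0.0]
opening: -0.002
finger_force: 0.0
```

```bash
python3 - <<'E'
from h import *
np.set_printoptions(precision=4,suppress=True)
p=np.load('dock.npy');rz=R.from_euler('z',p[2]).as_matrix()[:2,:2]
st=ctrl.get_state();a=ctrl.read_camera('wrist');Cw=cam('wrist',st);b=ctrl.read_camera('top');Ct=cam('top')
print(st['eef_pos'],(rz.T@(np.array(st['eef_pos'])[:2]-p[:2])))
a=a.copy();b=b.copy()
for d in [(0,202,50),(0,62,50),(-18.5,164,44.5),(18.5,164,44.5),(-26,45,76),(26,45,76),(-22,20,76),(22,20,76),(-22,-20,76),(22,-20,76),(-140,54,38),(-140,-54,38)]:
    d=np.array(d)/1e3;P=np.append(rz@d[:2]+p[:2],d[2])
    for im,C in((a,Cw),(b,Ct)):
        q=proj(C,P)[0]
        if np.all(abs(q)<700): cv2.circle(im,tuple(int(round(v)) for v in q),1,(0,255,0),-1)
save(a,'w3.png');save(cv2.resize(b[160:320,270:470],None,fx=3.7,fy=3.7,interpolation=2),'t3.png')
E
```

```text
[0.6376 0.0795 0.1938] [-0.0009  0.2338]
```

View pics/w3.png

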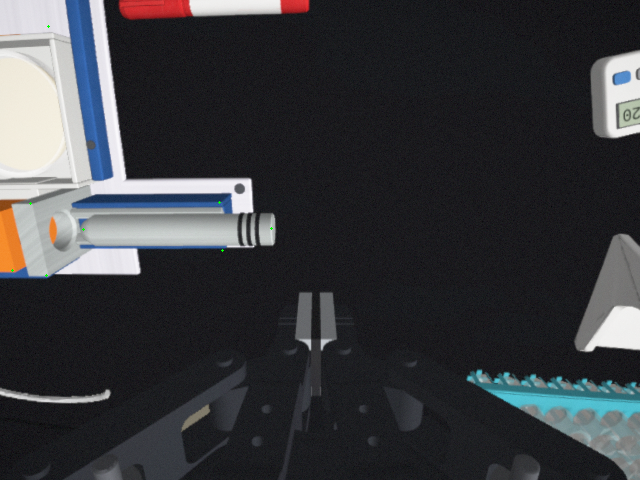

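View pics/t3.png

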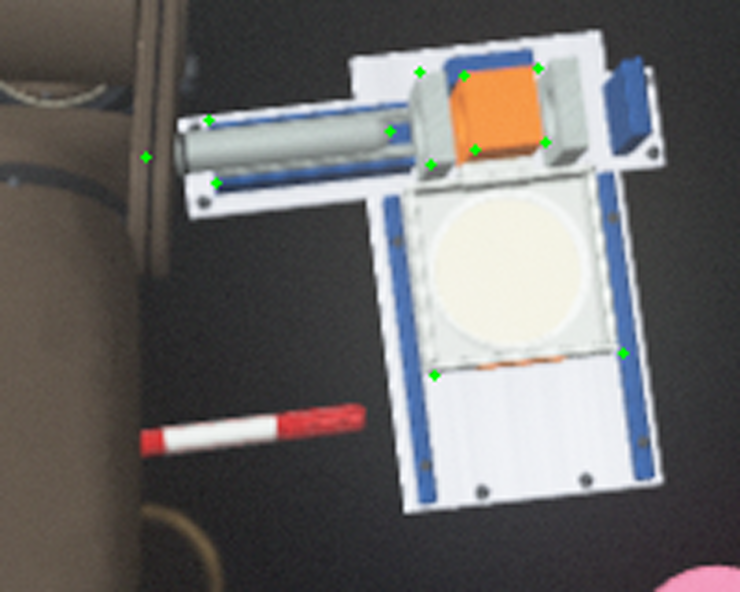

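The wrist view shows the tail face at (268,229), where I predicted it at (270,229). The top view shows the carrier home with the dish in the tray. I descend behind the tail and push.

Request:
apply_moves(
  series=[
    [0,0,-0.06,0,0,0],
    [0,0,-0.12,0,0,0],
    [0,0,-0.1594,0,0,0],
    [0,0,-0.1594,0,0,0],
    [0.0012,-0.0099,-0.1594,0,0,0],
    [0.0025,-0.0198,-0.1594,0,0,0],
    [0.0037,-0.0298,-0.1594,0,0,0],
    [0.0049,-0.0397,-0.1594,0,0,0],
    [0.0061,-0.0496,-0.1594,0,0,0],
    [0.0074,-0.0595,-0.1594,0,0,0],
    [0.0086,-0.0695,-0.1594,0,0,0],
    [0.0086,-0.0695,-0.1594,0,0,0],
  ],
)

```text
time: 11.12
eef_pos: [0.6449, 0.0238, 0.0659]
tcp_rot: [-0.061, 0.998, -0.001, -0.0]
contact_force: [0.5, -0.1, -0.7]
opening: 0.0
finger_force: 0.0
```

Request:
apply_moves(
  series=[
    [0.0006,-0.005,0,0,0,0],
    [0.0012,-0.0099,0,0,0,0],
    [0.0018,-0.0149,0,0,0,0],
    [0.0025,-0.0198,0,0,0,0],
    [0.0031,-0.0248,0,0,0,0],
    [0.0037,-0.0298,0,0,0,0],
  ],
)

```text
time: 11.88
eef_pos: [0.6478, 0.001, 0.0662]
tcp_rot: [-0.061, 0.998, 0.0, -0.0]
contact_force: [-0.4, 1.1, -0.2]
opening: -0.001
finger_force: 0.8
```

Request:
apply_moves(
  series=[
    [0.0006,-0.005,0,0,0,0],
    [0.0012,-0.0099,0,0,0,0],
    [0.0018,-0.0149,0,0,0,0],
    [0.0025,-0.0198,0,0,0,0],
    [0.0031,-0.0248,0,0,0,0],
    [0.0037,-0.0298,0,0,0,0],
    [0.0043,-0.0347,0,0,0,0],
    [0.0049,-0.0397,0,0,0,0],
  ],
)

```text
time: 12.88
eef_pos: [0.6519, -0.0306, 0.0665]
tcp_rot: [-0.061, 0.998, 0.0, 0.0]
contact_force: [-0.4, 2.5, 1.2]
opening: -0.001
finger_force: 1.3
```

Request:
apply_moves(
  series=[
    [0.0006,-0.005,0,0,0,0],
    [0.0012,-0.0099,0,0,0,0],
    [0.0018,-0.0149,0,0,0,0],
    [0.0025,-0.0198,0,0,0,0],
    [0.0031,-0.0248,0,0,0,0],
    [0.0037,-0.0298,0,0,0,0],
  ],
)

```text
time: 13.62
eef_pos: [0.6548, -0.0545, 0.0664]
tcp_rot: [-0.061, 0.998, -0.0, 0.0]
contact_force: [-0.5, 3.4, 1.3]
opening: 0.003
finger_force: 1.7
```

Request:
apply_moves(
  series=[
    [0.0003,-0.0025,0,0,0,0],
    [0.0006,-0.005,0,0,0,0],
    [0.0009,-0.0074,0,0,0,0],
    [0.0012,-0.0099,0,0,0,0],
    [0.0014,-0.0112,0,0,0,0],
    [0.0015,-0.0124,0,0,0,0],
  ],
)

```text
time: 14.38
eef_pos: [0.656, -0.0643, 0.0662]
tcp_rot: [-0.061, 0.998, -0.0, -0.0]
contact_force: [0.0, 2.4, 1.6]
opening: -0.0
finger_force: 1.4
```

Request:
apply_moves(
  series=[
    [0.0001,-0.0012,0,0,0,0],
    [0.0003,-0.0025,0,0,0,0],
    [0.0003,-0.0025,0,0,0,0],
  ],
)

```text
time: 14.75
eef_pos: [0.6562, -0.0665, 0.0662]
tcp_rot: [-0.061, 0.998, -0.0, -0.0]
contact_force: [-0.4, 1.5, 1.9]
opening: -0.0
finger_force: 0.9
```

Request:
apply_moves(
  series=[
    [0.0001,-0.0012,0,0,0,0],
    [0.0003,-0.0025,0,0,0,0],
    [0.0003,-0.0025,0,0,0,0],
  ],
)

```text
time: 15.12
eef_pos: [0.6564, -0.0684, 0.0662]
tcp_rot: [-0.061, 0.998, -0.0, -0.0]
contact_force: [-0.2, 1.2, -0.0]
opening: 0.002
finger_force: 0.8
```

Request:
apply_moves(
  series=[
    [0.0001,-0.0012,0,0,0,0],
    [0.0003,-0.0025,0,0,0,0],
    [0.0003,-0.0025,0,0,0,0],
  ],
)

```text
time: 15.5
eef_pos: [0.6565, -0.0693, 0.0662]
tcp_rot: [-0.061, 0.998, 0.001, -0.0]
contact_force: [0.3, 5.5, 1.4]
opening: -0.002
finger_force: 2.5
```

Request:
apply_moves(
  series=[
    [0.0001,-0.0012,0,0,0,0],
    [0.0002,-0.002,0,0,0,0],
    [0.0002,-0.002,0,0,0,0],
  ],
)

```text
time: 15.88
eef_pos: [0.6566, -0.0695, 0.0662]
tcp_rot: [-0.061, 0.998, 0.002, -0.0]
contact_force: [-0.9, 9.0, 1.6]
opening: -0.003
finger_force: 4.4
```

The rod is against the end stop. I back off along +y, rise and move clear.

Request:
apply_moves(
  series=[
    [-0.002,0.015,0,0,0,0],
    [-0.005,0.04,0,0,0,0],
    [-0.005,0.04,0.07,0,0,0],
    [-0.005,0.04,0.14,0,0,0],
    [-0.02,0.15,0.2,0,0,0],
    [-0.04,0.3,0.2,0,0,0],
    [-0.04,0.35,0.2,0,0,0],
    [-0.04,0.35,0.2,0,0,0],
    [-0.04,0.35,0.2,0,0,0],
    [-0.04,0.35,0.2,0,0,0],
  ],
)

```text
time: 17.12
eef_pos: [0.6244, 0.2088, 0.2261]
tcp_rot: [-0.062, 0.998, -0.001, -0.0]
contact_force: [0.1, -0.5, -0.3]
opening: 0.001
finger_force: 0.0
```

```bash
python3 - <<'E'
from h import *
b=ctrl.read_camera('top');c=ctrl.read_camera('side')
A=cv2.resize(b[150:310,270:490],(400,291));B=cv2.resize(c[190:390,290:490],(395,395))
o=np.zeros((395,795,3),np.uint8);o[:291,:400]=A;o[:,400:]=B;save(o,'f.png');print(ctrl.get_state()['contact_force'],ctrl.get_state()['time'])
E
```

```text
[-0.1070456  -0.73499628  0.82902935] 17.225
```

View pics/f.png

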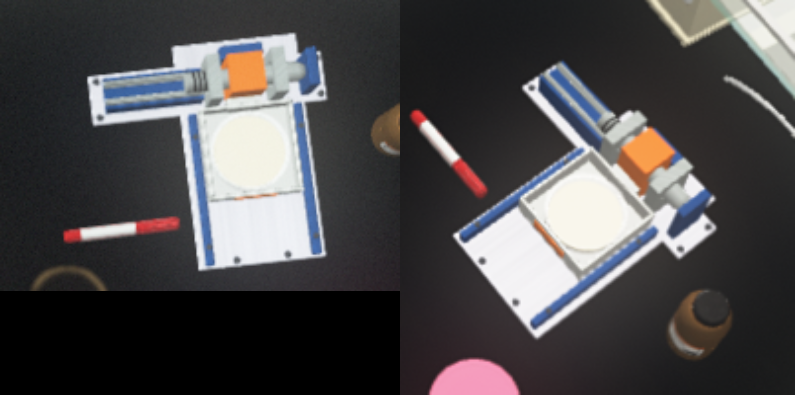

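The rod runs through both ears and the lug to the blue stop, at about (310,70) in the left view. The dish lies flat in the tray, and the marker and bottle have not moved.

```bash
python3 -c "
from plant import ctrl
print(ctrl.sign_off())"
```

```text
the job is handed in; nothing more can be done
None
```

I handed the job in at about 17 s; sign-off returned no verdict. The carrier is home against its stop, the rod is through both ears and the lug to the blue end stop, the dish is flat in the tray, and nothing visibly disturbed the marker or bottle (the timer was out of the final crop, and the arm stayed clear of it).

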